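# Reset the tripped breaker under the bench power box's push-latch flap

## Robot

A 6-joint arm with a two-finger parallel gripper is mounted at the origin on the work surface. World frame = base frame: x ahead of the robot, y to its left, z up, the work surface at z = 0. Lengths are in m, angles in rad, forces in N, time in s.
With the tool pointing down it reaches from about 0.4 to 0.925 m from the base axis. Payload 3.4 kg.
Tool frame: the origin (TCP) lies midway between the tips of the shut fingers; the grasp point (between the pads) lies 19 mm behind it; z points along the fingers, y is the line along which they close (so a half turn about z gives the same grasp; the last joint's range is limited). The gripper opens to 85 mm and grips with 20 to 120 N. Pads are 22 mm wide; open, the fingers measure 114 mm over their backs; the gripper's body (76 mm by 85 mm) begins 54 mm behind the grasp point. The pads swing forward as they close: fully open they stand 13 mm farther back than shut.
Start: joints at [-1.24, 0.307, 1.506, -0, 1.328, -0.073], TCP at [0.226, -0.529, 0.231] pointing down, gripper open.
Joint ranges: [-3.12, 3.12], [-1.05, 2.28], [0.14, 2.33], [-1.42, 4.57], [0.1, 2.73], [-2.68, 2.68]. Speed limits (rad/s): [2.57, 2.57, 3.14, 3.14, 3.14, 3.14].

## Interface

Orientations are given as a unit quaternion [w, x, y, z].
In Python, from rig import r gives the robot as it stands. Calls block until the motion is done:
- r.reach(position, orientation): joint-space move of the TCP to a pose.
- r.move_linear(position, ori=None, speed=0.15, stop_force=None): straight line of the TCP; ori=None keeps the orientation; speed is the mean speed in m/s. With stop_force (N) it stops when the force on the tool has changed by that much, and returns True; else False.
- r.set_joints(angles): joint-space move.
- r.move_gripper(opening, strength=None): finger opening in m; strength is the grip in N (None keeps the last); returns when the fingers have stopped.
- r.pause(seconds).
- r.inverse_kinematics(position, orientation): joint angles nearest the present ones, or None.
- r.get_obs(): the state.
- r.snapshot(name): name is "scene" or "top"; returns (picture, depth): 384x512x3 uint8, blue, green, red; 384x512 float32, m along the optical axis (not along the pixel's ray), 0 where there is no reading.
- r.camera_info(name): a dict with "mtx" (3x3 intrinsics, pixels), "R" (3x3) and "t" (3): a world point X has camera coordinates R X + t. Camera axes: x right, y down, z forward; pixel columns grow to the right and rows downward; lengths in m; the calibration is good to about 2 mm. A picture is of the moment at which its call begins. camera_info takes no time and is no camera call.
A pose or a line that the arm cannot do raises r.IKError and nothing moves.
- r.job_done(): hands the job in; it is judged then, once.
Trained networks look in the newest picture that a camera, given by its name, has taken for a name from the list of things; names that differ only in an ending like _2 or _b are one class to them, and where a whole thing is asked for, a point or a joint stands for the part that bears it (a point fixed in the world has none). Each returns a list of dicts, best first, with "conf" (0 to 1); they miss things now and then, are a little off and sometimes report something else, mostly with a low value. They report only what shows in the picture. A call takes as long as a camera call.
- r.look_for(name, camera): "bbox" ([centre column, centre row, width, height] in pixels, round what is visible of it).
- r.outline_of(name, camera): "region" (384x512 bool, what is visible of it) and "bbox" ([centre column, centre row, width, height] in pixels, round what is visible of it).
The state is a dict: "time_s": time; "joint_positions": joint angles; "joint_vel": joint speeds; "tau": joint torques, N m; "tcp_pos": TCP position; "orientation": TCP orientation; "wrist_force": force on the tool from outside, world axes, zero at the start; "torque": the same for the moment, N m; "opening": finger opening in m; "finger_force": force on a finger pad.
Only numpy, scipy, OpenCV 4.12 (cv2) and the standard library are available. Lean on these libraries where they do the work, as an engineer would, in place of code of your own. Each camera call takes 0.05 s, during which the arm holds its last target. There are 200 camera calls.

## Task

One breaker in the bench power box has tripped: press the front of the aluminium flap down once and let go so that it springs right up, then push the one round reset button that still stands out fully in. Then push the flap over from behind and press its front down until it latches, so that it stays shut by itself when you let go. Only push, with the fingertips: do not grip or force the box or its flap, lift nothing, and leave the tools around the box where they lie.

Things in the scene. Friction and masses are not known exactly. Their poses are not given: they have to be found in the camera images.
- power_box: Grey steel bench power box fixed to the bench, 150 (x) x 270 (y) x 75 mm high. Origin: centre of its underside; x to its far (hinge) side, y to its left, z up; its front is the -x side. Left and right: 60 mm wide decks with two round black sockets each; between them the aluminium flap over the breaker bay.
- flap (a joint): Angle, rad: 0 latched, flush; 1.9 fully open. Push-push latch: pressed past -0.05 (5 mm at flap_press) and let go, a latched flap is freed and a spring swings it open in about 2 s; an open one pushed down that far and let go latches at 0. Takes 3 to 4 N; past -0.06 a rubber buffer adds about 4 N per mm. Closing takes 1 to 4 N, more if fast. Unlatched it reopens; each full press switches the latch.
- flap_press (a point): On the flap's outer (top) face, on the rubber thumb strip, 18 mm from the free front edge, mid-width; moves with the flap. x points to the hinge, z out of the face. The flap is a plate 146 mm wide; its outer face reaches 118 mm from the hinge and lies 3 mm outside the hinge axis. On its inner side: a 13 mm lip along the front edge and, 95 mm from the hinge, a 31 mm striker.
- flap_hinge (a point): Middle of the flap's hinge axis, fixed on the box, 55 mm behind its centre and 72 mm above the bench; the axis runs along y (axes as the box's). Free edge 118 mm from here, towards the box's -x when shut, upwards and 38 mm behind (+x of) the hinge when fully open.
- bay_floor (a point): Centre of the breaker plate, the floor of the bay under the flap, 40 mm above the bench; the bay is 78 mm in x by 150 mm in y (axes as the box's). Its front wall with the latch is 60 mm high, the decks and hinge rail 75 mm.
- button_tripped (a joint): Travel of the tripped breaker's reset button, m: about 0 to 0.001 standing out at the start, 0.009 fully in. Moves straight down along the box's z; takes about 3 N (a quick push more), and stays where it is left.
- button_tripped_top (a point): Centre of the top of the tripped button: black, round, 17 mm across, in a grey 27 mm collar; 51 mm above the bench when out, 42 mm when in. Moves with it. Three like buttons stand in a row 45 mm apart across the bay (box frame x = -8 mm, y = -45, 0, 45 mm), two of them already in; the tripped one's place varies and shows only with the flap open.
- button_set_a (a joint): Travel of one of the two other reset buttons, m: already in (0.009) and to be left so.
- button_set_b (a joint): Travel of the other of the two, already in (0.009) and to be left so.
- block_plane: Bystander: loose steel block plane, 160 x 46 x 60 mm, left of the box; origin at the centre of its sole.
- chisel: Bystander: loose bench chisel with a wooden handle, 280 mm long, 34 mm high, lying crosswise behind the box; origin under its middle.
- respirator: Bystander: loose rubber half mask with two round filters, about 95 x 150 x 82 mm, right of the box; origin at the centre of its underside.
- oak_rail: Bystander: loose planed oak rail, 340 x 60 x 32 mm, left of the plane; origin at the centre of its underside.

How it is judged:
By the outcome, as a careful person would: the job done as asked, in the order asked, and still so for the second after the job is handed in, with the robot touching nothing.
It also fails if it takes over 54 s, if anything falls off the work surface, if the arm or the gripper's body presses on something with over 40 N, if the wrist force passes 120 N, or if a joint passes its speed limit or range.

## Working session

There is one attempt and no reset: what is moved stays moved. The work goes in short steps, each a Python script; the robot and the scene stay as the last script left them, time stands still between calls to the robot, and variables do not carry over. Pictures are saved under pics/ and viewed, at most 10 in all, crops included, and the job is handed in when it is done.

```bash
ls; mkdir -p pics; python3 - <<'E'
from rig import r
import cv2,numpy as np
o=r.get_obs();print(o['time_s'],o['tcp_pos'],o['orientation'],o['wrist_force'])
ims=[]
for c in("scene","top"):
    p,d=r.snapshot(c);ims.append(p);np.savez(f'/tmp/{c}.npz',p=p,d=d)
    k=r.camera_info(c);print(c,k['mtx'].round(1).tolist(),(-k['R'].T@k['t']).round(3),k['R'].round(2).tolist())
    for n in("power_box","flap_press","block_plane","respirator"):
        print(n,[(np.round(x['bbox']),round(x['conf'],2)) for x in r.look_for(n,c)][:2])
cv2.imwrite('pics/a.png',cv2.resize(np.hstack(ims),(800,300)))
cv2.imwrite('pics/top.png',cv2.resize(ims[1],(800,600)))
E
```

```text
pics
0.0 [ 0.22567353 -0.52809526  0.23036427] [-1.02979070e-03  9.79683278e-01  2.00548239e-01 -1.31103776e-04] [-0.25694493 -0.95541537 -0.16675421]
scene [[477.9, 0.0, 253.7], [0.0, 477.9, 187.3], [0.0, 0.0, 1.0]] [1.593 0.102 1.031] [[-0.04, 1.0, -0.0], [0.68, 0.03, -0.73], [-0.73, -0.03, -0.68]]
power_box [(array([240., 200.,  94.,  59.]), 0.65)]
flap_press [(array([240., 186.,  53.,  34.]), 0.65)]
block_plane [(array([318., 199.,  19.,  46.]), 0.88)]
respirator [(array([146., 206.,  49.,  32.]), 0.96)]
top [[348.3, 0.0, 256.3], [0.0, 348.3, 192.1], [0.0, 0.0, 1.0]] [0.536 0.091 1.033] [[-0.0, -1.0, 0.03], [-1.0, 0.0, -0.06], [0.06, -0.03, -1.0]]
power_box [(array([274., 202.,  99.,  69.]), 0.62)]
flap_press [(array([274., 201.,  58.,  47.]), 0.75), (array([273., 199., 101.,  71.]), 0.39)]
block_plane [(array([191., 206.,  18.,  55.]), 0.83)]
respirator [(array([366., 188.,  51.,  36.]), 0.97), (array([272., 202.,  59.,  45.]), 0.23)]
```

View pics/a.png

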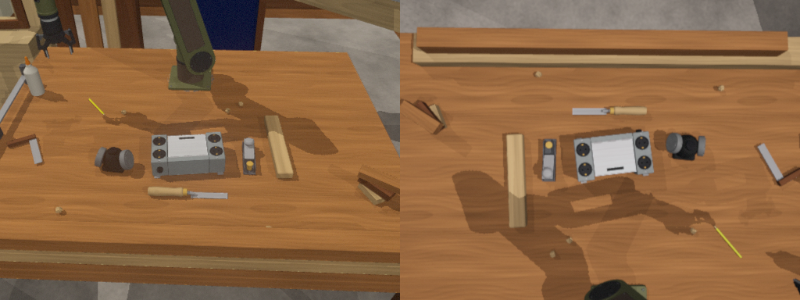

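View pics/top.png

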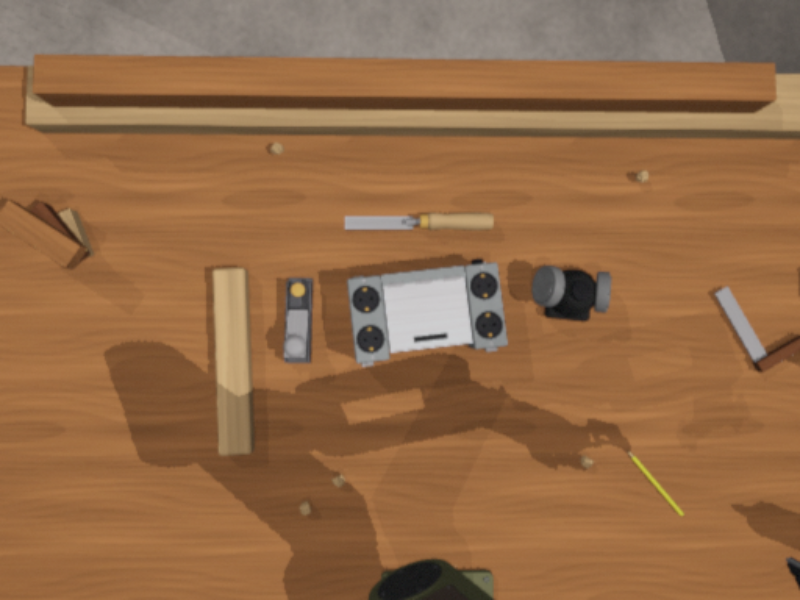

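Top view (800×600): the box is centred near (428,313), turned about 5°, with the thumb strip at (431,337) and the flap shut. The chisel lies behind it at (420,222), and the plane and respirator are on either side.

```bash
cat > h.py <<'E'
from rig import r
import cv2,numpy as np
from scipy.spatial.transform import Rotation as R
def cloud(c,d):
    k=r.camera_info(c);v,u=np.mgrid[:384,:512];K=k['mtx']
    P=np.stack([(u-K[0,2])/K[0,0]*d,(v-K[1,2])/K[1,1]*d,d],-1)
    return (P-k['t'])@k['R'], d>0
E
python3 - <<'E'
from h import *
for c,lo in(("top",(274,202)),("scene",(240,195))):
    z=np.load(f'/tmp/{c}.npz');P,ok=cloud(c,z['d'])
    m=ok&(P[...,2]>.06)&(P[...,2]<.09)
    n,l,s,_=cv2.connectedComponentsWithStats(m.astype(np.uint8))
    m=l==l[lo[1],lo[0]]
    q=P[m];print(c,m.sum(),cv2.minAreaRect((q[:,:2]*1000).astype(np.float32)),np.median(q[:,2]))
    t=m&(z['p'].max(-1)<60)
    if c=='top':
        t[:, :245]=0; t[:,303:]=0; print('strip',P[t].mean(0),t.sum())
    g=P[ok&(abs(P[...,2])<.02)];print('table z',np.median(g[:,2]))
E
```

```text
top 5010 ((574.9420166015625, 20.236709594726562), (149.86846923828125, 270.1408996582031), 6.5319623947143555) 0.07580005226745165
strip [ 0.55630465 -0.00413458  0.07695693] 29
table z 0.0005870035191580422
scene 3390 ((577.1908569335938, 18.278900146484375), (157.1465606689453, 270.3769226074219), 5.95494270324707) 0.07451445978367763
table z -0.0004144666930016602
```

```bash
cat >> h.py <<'E'
yaw=np.radians(6.2);C=np.array([.5755,.0195,0])
Rb=R.from_euler('z',yaw)
def W(x,y,z): return Rb.apply([x,y,z])+C      # box -> world
def ori(tilt=0):                              # tool down, y along box y; tilt about box y
    q=(Rb*R.from_euler('y',tilt)*R.from_euler('x',np.pi)).as_quat()
    return q[[3,0,1,2]]
def st(s=''):
    o=r.get_obs();b=Rb.inv().apply(np.array(o['tcp_pos'])-C)
    print(s,round(o['time_s'],2),'box',b.round(4),'F',np.round(o['wrist_force'],1),flush=True);return b
E
python3 - <<'E'
from h import *
r.move_gripper(0)
r.reach(W(-.045,0,.15),ori());st('above')
r.move_linear(W(-.045,0,.085),speed=.15);st()
print(r.move_linear(W(-.045,0,.066),speed=.02,stop_force=9));st('pressed')
r.move_linear(W(-.12,0,.16),speed=.3);st()
r.move_linear(W(-.16,0,.30),speed=.3);r.pause(1);st()
for c in("scene","top"):
    p,d=r.snapshot(c);np.savez(f'/tmp/{c}2.npz',p=p,d=d)
    for n in("button_tripped_top","flap"):
        print(c,n,[(np.round(x['bbox']),round(x['conf'],2)) for x in r.look_for(n,c)][:4])
    cv2.imwrite(f'pics/{c}2.png',cv2.resize(p[130:250,180:340],(800,600),interpolation=cv2.INTER_CUBIC))
E
```

```text
above 3.51 box [-0.0448 -0.0008  0.1501] F [ 1.   0.  -0.4]
 4.09 box [-0.0447 -0.0005  0.0851] F [-0.4 -0.7 -0.3]
True
pressed 4.88 box [-0.0448 -0.      0.0687] F [-1.3  0.6  6.9]
 5.42 box [-1.195e-01 -1.000e-04  1.602e-01] F [ 0.7  0.4 -0.3]
 7.06 box [-0.16    0.      0.3001] F [ 0.4 -0.4  0.4]
scene button_tripped_top [(array([146., 205.,  50.,  33.]), 0.7)]
scene flap [(array([240., 190.,  52.,  28.]), 0.88)]
top button_tripped_top []
top flap [(array([272., 171.,  60.,  31.]), 0.8), (array([274., 194., 109.,  75.]), 0.43)]
```

View pics/top2.png

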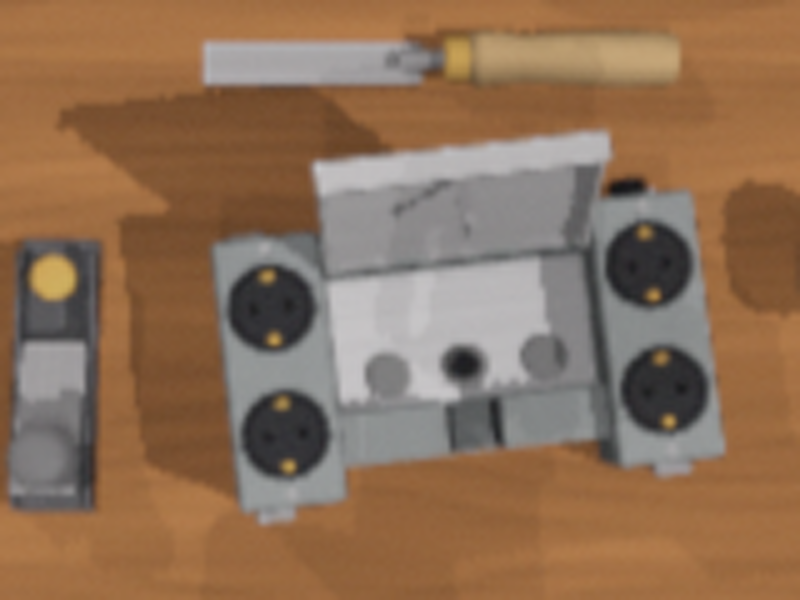

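The flap is fully open. Collars show at (388,375), (463,363) and (545,357) in the crop; only the middle one shows a black button. I'll check heights and positions by depth.

```bash
python3 - <<'E'
from h import *
z=np.load('/tmp/top2.npz');P,ok=cloud('top',z['d'])
for u,v in((388,375),(463,363),(545,357)):
    cu,cv=int(180+u/5),int(130+v/5)
    q=P[cv-1:cv+2,cu-1:cu+2].reshape(-1,3)
    b=Rb.inv().apply(q-C);print((cu,cv),b.mean(0).round(4),'zmax',b[:,2].round(4))
    print(z['p'][cv-3:cv+4,cu-3:cu+4].mean(-1).astype(int).tolist())
E
```

```text
(257, 205) [-0.0094  0.0461  0.0428] zmax [0.0418 0.0441 0.0458 0.0401 0.0444 0.0408 0.043  0.0404 0.0445]
[[128, 124, 125, 124, 126, 128, 134], [119, 123, 126, 126, 126, 125, 130], [117, 125, 126, 126, 125, 125, 127], [117, 124, 125, 125, 127, 126, 126], [120, 125, 126, 125, 125, 126, 127], [124, 124, 127, 126, 124, 127, 132], [133, 135, 125, 123, 124, 127, 138]]
(272, 202) [-0.0058  0.0033  0.0511] zmax [0.0497 0.0515 0.051  0.0496 0.05   0.0521 0.0552 0.0508 0.0498]
[[161, 126, 105, 102, 109, 121, 146], [116, 85, 67, 56, 63, 84, 110], [83, 67, 45, 34, 37, 50, 80], [79, 55, 37, 33, 33, 36, 58], [79, 46, 36, 33, 33, 38, 60], [93, 62, 46, 37, 38, 50, 77], [125, 92, 78, 67, 71, 85, 103]]
(289, 201) [-0.008  -0.0458  0.0436] zmax [0.0453 0.0447 0.0448 0.0432 0.0447 0.0431 0.0432 0.0414 0.0417]
[[110, 115, 115, 116, 109, 89, 107], [114, 115, 116, 116, 109, 86, 91], [115, 117, 115, 116, 109, 84, 86], [116, 115, 115, 116, 110, 86, 88], [114, 115, 117, 115, 111, 96, 90], [113, 115, 117, 116, 115, 109, 102], [120, 115, 114, 116, 114, 114, 120]]
```

View pics/scene2.png

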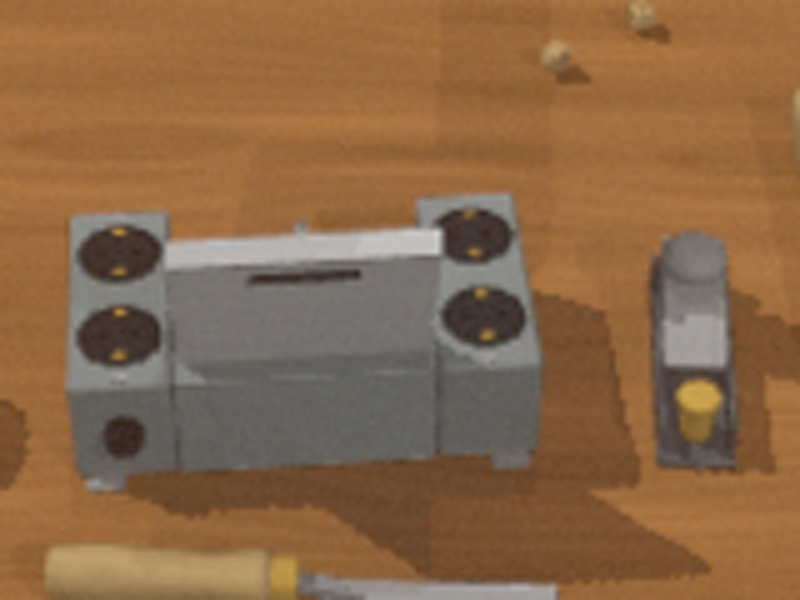

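The middle button stands out (51 mm against about 43 mm for the others), so it's the one to press. The scene view confirms the flap is upright.

```bash
python3 - <<'E'
from h import *
r.reach(W(-.010,0,.17),ori());st('above')
r.move_linear(W(-.009,0,.058),speed=.15);st()
print(r.move_linear(W(-.009,0,.038),speed=.02,stop_force=14));st('pressed')
r.move_linear(W(-.010,0,.17),speed=.2)
r.move_linear(W(-.12,0,.25),speed=.3);st()
p,d=r.snapshot('top');P,ok=cloud('top',d)
b=Rb.inv().apply(P[201:204,271:274].reshape(-1,3)-C);print(b.mean(0))
cv2.imwrite('pics/top3.png',cv2.resize(p[150:230,220:330],(660,480),interpolation=cv2.INTER_CUBIC))
# flap outline/edge from the depth: highest points
m=ok&(P[...,2]>.12);m[:150]=0;q=Rb.inv().apply(P[m]-C);q=q[(abs(q[:,1])<.075)&(q[:,0]>.05)&(q[:,0]<.2)]
print(len(q),q.max(0),np.percentile(q,[5,50,95],axis=0).round(3))
E
```

```text
above 8.17 box [-0.0106  0.      0.1703] F [-0.   0.3 -0.2]
 9.07 box [-0.0082 -0.0002  0.0593] F [0.8 1.  0.8]
True
pressed 9.82 box [-0.0088 -0.      0.0431] F [-0.4  0.3  4.9]
 11.2 box [-0.1198 -0.      0.2492] F [-0.2 -0.3 -0.4]
[-0.00556837  0.00273268  0.04371131]
779 [0.09593019 0.07437324 0.19100765] [[ 0.07  -0.066  0.125]
 [ 0.081  0.002  0.166]
 [ 0.093  0.068  0.188]]
```

View pics/top3.png

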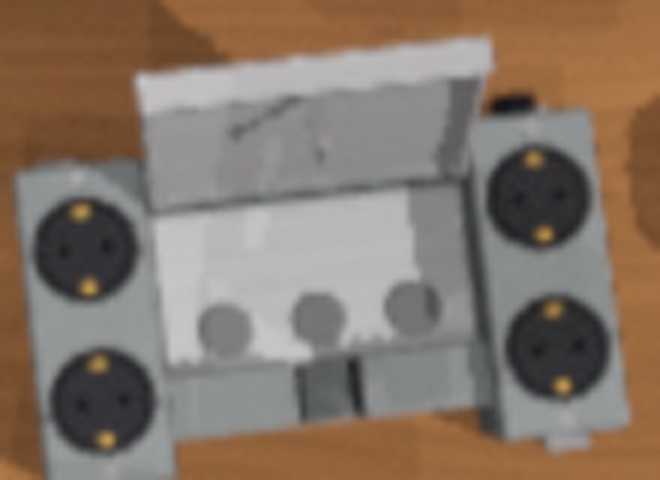

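The middle button now looks like its neighbours (grey disc at (318,318)). I'll push it once more, a little harder, to be sure it's fully in, then close the flap from behind.

```bash
python3 - <<'E'
from h import *
r.reach(W(-.010,0,.17),ori())
r.move_linear(W(-.008,0,.050),speed=.15);st()
print(r.move_linear(W(-.008,0,.037),speed=.015,stop_force=22));st('pressed')
r.move_linear(W(-.010,0,.17),speed=.2)
r.move_linear(W(-.05,0,.28),speed=.3)
# behind the flap
r.move_linear(W(.135,0,.27),speed=.3);st()
r.move_linear(W(.135,0,.155),speed=.2);st('behind')
print(r.move_linear(W(.075,0,.155),speed=.08));st('pushing')
p,d=r.snapshot('scene');cv2.imwrite('pics/s4.png',cv2.resize(p[60:240,160:400],(800,600)))
E
```

```text
12.8 box [-0.0073 -0.0002  0.0513] F [-0.1  0.7 -0.3]
True
pressed 13.38 box [-0.0079  0.      0.0431] F [-0.3  0.   6.1]
 15.47 box [1.335e-01 2.000e-04 2.674e-01] F [-0.5  0.4  0.3]
behind 16.2 box [ 0.1353 -0.0002  0.1567] F [ 0.6 -0.3  0.2]
False
pushing 17.1 box [0.0752 0.     0.155 ] F [2.4 0.7 1.1]
```

View pics/s4.png

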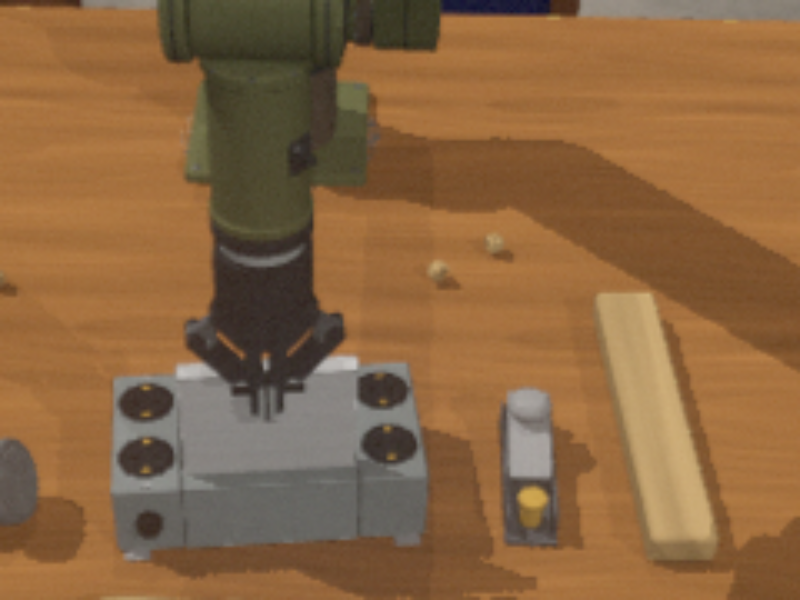

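The finger is behind the flap and has brought it roughly upright, touching the flap only. The button stopped hard at the same depth both times, so it's fully in. Next I'll follow the closing arc and press.

```bash
python3 - <<'E'
from h import *
for th in np.linspace(1.5,.03,9):
    s=.083+(.106-.083)*(1.5-th)/1.47
    x=.055-s*np.cos(th)+.003*np.sin(th)+.011; z=.072+s*np.sin(th)+.003*np.cos(th)+.001
    if r.move_linear(W(x,0,z),speed=.1,stop_force=25): print('STOP');st(th);break
    st(round(th,2))
else:
    print(r.move_linear(W(-.043,0,.066),speed=.015,stop_force=9));st('pressed')
    r.move_linear(W(-.043,0,.10),speed=.1);st()
    r.move_linear(W(-.10,0,.25),speed=.3);r.pause(.8);st()
    p,d=r.snapshot('top');P,ok=cloud('top',d)
    m=Rb.inv().apply(P.reshape(-1,3)-C);m=m[(abs(m[:,1])<.06)&(abs(m[:,0]+.01)<.04)]
    print('flap z',np.percentile(m[:,2],[5,50,95]))
    cv2.imwrite('pics/top5.png',cv2.resize(p[120:250,150:400],(800,416)))
E
```

```text
1.5 17.42 box [ 0.0629 -0.      0.1556] F [ 2.1 -0.1 -1.6]
1.32 17.73 box [0.0472 0.     0.1567] F [ 2.4  0.6 -0.3]
1.13 18.04 box [0.0311 0.     0.1547] F [ 1.6 -0.4  1.2]
0.95 18.36 box [0.015  0.     0.1493] F [1.2 0.1 1.5]
0.76 18.68 box [-0.0003  0.      0.1407] F [ 1.2 -0.   2.6]
0.58 19.02 box [-0.0141  0.      0.1289] F [0.1 1.1 1.7]
0.4 19.35 box [-0.026   0.      0.1144] F [-0.6  0.3  3.3]
0.21 19.69 box [-0.0347  0.      0.0977] F [-0.1  0.2  3. ]
0.03 20.03 box [-0.04    0.      0.0793] F [0.4 1.2 3.2]
True
pressed 20.76 box [-0.0407 -0.0001  0.069 ] F [-2.1  0.4  6.9]
 21.22 box [-0.0437  0.      0.0996] F [-0.4 -0.6  0.1]
 22.7 box [-0.1    -0.      0.2501] F [1.6 1.5 0.7]
flap z [0.07303465 0.07585458 0.07868712]
```

View pics/top5.png

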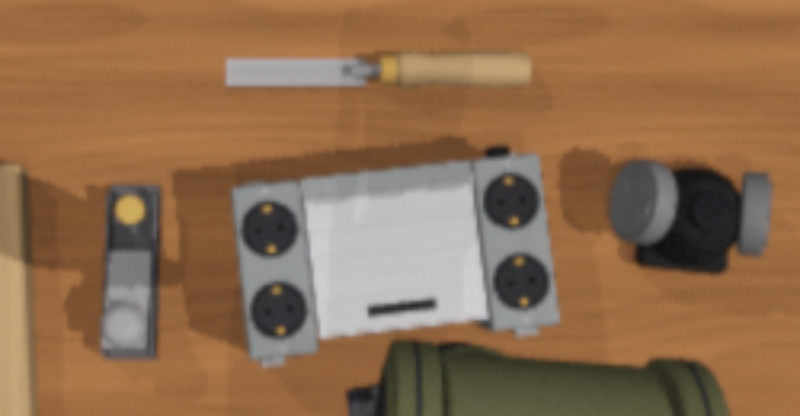

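The flap is flush: its median height is 75.9 mm, with the strip at (402,307). It has stayed shut for over a second with the arm clear, and the tools haven't moved.

```bash
python3 -c "
from rig import r
print(r.job_done())"
```

```text
the job is handed in; nothing more can be done
None
```

The tripped middle button is pushed fully in, the flap is latched shut and staying shut by itself, the tools lie where they were, and the job is handed in, at about 23 s of the 54 s allowed.

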